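# Click the focus gauge into its holder

## Robot

A 6-joint arm with a two-finger parallel gripper is mounted at the origin on a cart in front of the work surface, level with it; the furniture and walls round the work are solid. World frame = base frame: x ahead of the robot, y to its left, z up, the work surface at z = 0. Lengths are in mm, angles in rad, forces in N, time in s.
With the tool pointing down it reaches from about 350 to 775 mm from the base axis. Payload 7.3 kg.
Tool frame: the origin (TCP) lies midway between the tips of the shut fingers; the grasp point (between the pads) lies 19 mm behind it; z points along the fingers, x is the direction in which the jaws open and shut, and the axes are right-handed (so a half turn about z gives the same grasp; the last joint's range is limited). The gripper opens to 92 mm and grips with 3 to 60 N. Pads are 19 mm wide; open, the fingers measure 130 mm over their backs; the gripper's body (75 mm by 190 mm) begins 47 mm behind the grasp point.
Start: joints at [0.993, 0.342, 1.524, -0, 1.275, -0.146], TCP at [219.704, 476.838, 226.741] pointing down, gripper open.
Joint ranges: [-2.53, 2.53], [-0.77, 2.02], [0.04, 2.7], [-1, 4.14], [0.28, 2.66], [-3.11, 3.11]. Speed limits (rad/s): [2.57, 2.57, 3.14, 3.14, 3.14, 3.14].

## Interface

Orientations are given as [roll, pitch, yaw] about the fixed x, y, z axes, in that order (R = Rz(yaw) Ry(pitch) Rx(roll)).
In Python, from plant import bot gives the robot as it stands.
- The arm moves only by the shell command python3 -m pendant 'ROWS' [OPENING]. ROWS is JSON, a list of rows, each an object with "linear": the shift along the world's x, y, z in mm, a list of three; "twist": the turn about the world's z in degrees. In form: [{"linear": [x, y, z], "twist": twist}, ...]. A call has 1 to 20 rows; each row is the pose to reach, as a shift and turn from the pose commanded when the call began; what a row does not reach only later rows make up. A row lasts 1/8 s, in which the tool goes at most 62.5 mm and 10.7 degrees, less where a joint would pass 70% of its speed; a pose out of reach is approached as far as the arm can. A call with a gripper value outside its range is refused whole. OPENING is the closure in counts, from 0 (fully open) to 255 (shut), set as the call begins (- or left out, the last holds). The fingers move at their own pace and stop on an object; the grip force is fixed at half the most. Time passes only in rows, so rows that repeat a pose let the fingers close. It gives the time, the measured TCP pose, the force and the opening at its end, in the units of the state.
- bot.get_obs(): the state, without advancing time (a new reading comes with each control period).
- bot.capture(name): name is "scene" or "top"; returns a dict with "frame" (480x640x3 uint8, blue, green, red), "z_map" (480x640 float32, mm along the optical axis (not along the pixel's ray), 0 where there is no reading), "fx", "fy", "cx", "cy" (pixels), "rvec" (rotation vector, rad) and "tvec" (3), from world to camera coordinates, as OpenCV has them. Camera axes: x right, y down, z forward; pixel columns grow to the right and rows downward; lengths in mm; the calibration is good to about 2 mm. A picture is of the moment at which its call begins.
- bot.close_job(): hands the job in, once; it reports no verdict.
The state is a dict: "time": time; "joint_positions": joint angles; "dq": joint speeds; "tau": joint torques, N m; "tool_pos": TCP position; "tcp_rot": TCP orientation; "contact_force": force on the tool from outside, world axes, zero at the start; "moment": the same for the moment, N m; "grip_width": finger opening in mm.
Only numpy, scipy, OpenCV 4.12 (cv2) and the standard library are available. Lean on these libraries where they do the work, as an engineer would, in place of code of your own. Each camera call takes 0.05 s, during which the arm holds its last target. There are 200 camera calls.

## Task

Put the focus height gauge (the tall white rod with red ends) away in the blue holder on the bench: bring it upright over the holder, foot first, and press it down past the two sprung balls until it clicks and its foot sits fully home on the holder's floor. Guide it in with the gripper rather than letting it drop in, then let go.

Things in the scene. Friction and masses are not known exactly. Their poses are not given: they have to be found in the camera images.
- gauge_mid (a point): Centre of the focus height gauge, half-way up its axis: a white round rod, 16 mm in diameter, red at both ends, 102 mm tall, 0.05 to 0.1 kg, standing upright on the bench; z up along the rod. Its underside is 51 mm below this point. The red top end is up to 28 mm wide and 10 mm tall. Grip the rod from above, 10 to 20 mm above this point. Other upright things stand 90 mm or more away (centres).
- focus_gauge: The same gauge, with its origin at the centre of its underside, z axis up along the rod. Its red foot is a disc, 28 mm in diameter and 6 mm thick.
- holder_floor (a point): Centre of the round floor of the bore in the holder, 6.5 mm above the bench. The holder is a blue 56 mm block with a cone on top, on a 120 x 90 mm plate fixed to the bench; the block floats, giving up to 12 mm sideways against about 1 N. z up; x along the line of its two brass barrels. Bore 32 mm wide; 22 mm above this point it opens as a cone to 48 mm at the mouth, 37 mm above it.
- click_ball (a joint): One of two steel balls, 18 mm, facing each other from the bore's +x and -x sides, 14 mm above the floor, each reaching 4 mm into the bore. In m: 0 = sprung out, 0.005 = pressed back. The foot meets them with its underside about 20 mm above the floor; pressing past takes about 4 to 10 N, more than the gauge's weight; they then spring out over it. Gauge home: gauge_mid 51 mm above the floor.
Things that resemble listed ones, but are neither listed nor needed, are in the scene too. What is shaped like the focus_gauge but yellow is not meant. Leave any orange look-alike of the part that bears holder_floor alone.

How it is judged (in metres and radians):
On the way, in this order (a step that is already met when the one before it is completed fails the run):
1. the gauge, guided by the gripper, has its foot in the holder's mouth but not yet home (horizontal distance between gauge_mid and holder_floor below 0.015 m and z of gauge_mid in the frame of holder_floor between 0.056 and 0.086 m and contact force between the fingers and focus_gauge above 0.5 N).
2. the foot has clicked down past the balls (z of focus_gauge in the frame of holder_floor below 0.003 m and horizontal distance between focus_gauge and holder_floor below 0.006 m and value of joint click_ball below 0.003 m), for 0.1 s.
At the end, for the whole second after the job is handed in: The gauge stands foot down in the holder's bore, its foot's underside within 3 mm of the floor and within 6 mm of the centre, upright to 10 degrees, the balls sprung out to within 3 mm, the gauge at rest and released (all of step 2 and z of focus_gauge in the frame of holder_floor above -0.003 m and angle between focus_gauge's own z axis and vertical below 0.175 rad and linear speed of focus_gauge below 0.03 m/s); the robot touches nothing.
It also fails if it takes over 35 s, if anything falls off the work surface, if the arm or the gripper's body presses on something with over 40 N, if the wrist force passes 120 N, or if a joint passes its speed limit or range.

## Working session

There is one attempt and no reset: what is moved stays moved. The work goes in short steps, Python scripts to look and compute and a shell command to move; the robot and the scene stay as the last step left them, time stands still between calls to the robot, and variables do not carry over. Pictures are saved under pics/ and viewed, about 8 in all and at most 12, crops included, and the job is handed in when it is done.

```bash
mkdir -p pics
cat > h.py <<'E'
import numpy as np, cv2
from plant import bot
def cap(n):
    c=bot.capture(n); np.savez('/tmp/%s.npz'%n,**c); return c
def world(c):
    R,_=cv2.Rodrigues(np.array(c['rvec'],float)); t=np.array(c['tvec'],float).reshape(3)
    v,u=np.mgrid[:480,:640]; z=c['z_map']
    P=np.stack([(u-c['cx'])/c['fx']*z,(v-c['cy'])/c['fy']*z,z],-1)
    W=(P-t)@R; W[z==0]=np.nan
    return W
E
python3 - <<'E'
from h import *
for n in('scene','top'):
    c=cap(n); cv2.imwrite(f'pics/{n}1.png',c['frame'])
    R,_=cv2.Rodrigues(np.array(c['rvec'],float)); print(n,-R.T@np.array(c['tvec']).reshape(3),R[2])
o=bot.get_obs(); print({k:np.round(v,3) for k,v in o.items()})
E
```

```text
scene [ 151.206961   -195.98770987  717.9296544 ] [ 0.42825017  0.42527653 -0.7973341 ]
top [388.56951315 179.1363419  987.61206197] [ 0.14972737 -0.02421866 -0.98843066]
{'time': np.float64(0.1), 'joint_positions': array([ 0.993,  0.343,  1.525, -0.   ,  1.275, -0.146]), 'dq': array([-0.   , -0.   , -0.002,  0.002,  0.   , -0.001]), 'tau': array([ 3.0000e-03, -4.3200e+01, -2.4469e+01,  7.2000e-02,  5.3000e-02,
       -0.0000e+00]), 'tool_pos': array([219.502, 476.506, 226.124]), 'tcp_rot': array([-3.141e+00,  1.000e-03,  1.139e+00]), 'contact_force': array([0.705, 0.33 , 1.003]), 'moment': array([-0.064,  0.041,  0.033]), 'grip_width': np.float64(92.0)}
```

View pics/scene1.png

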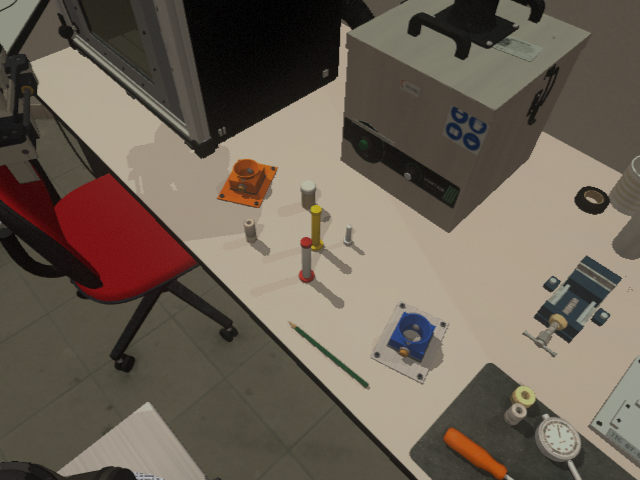

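View pics/top1.png

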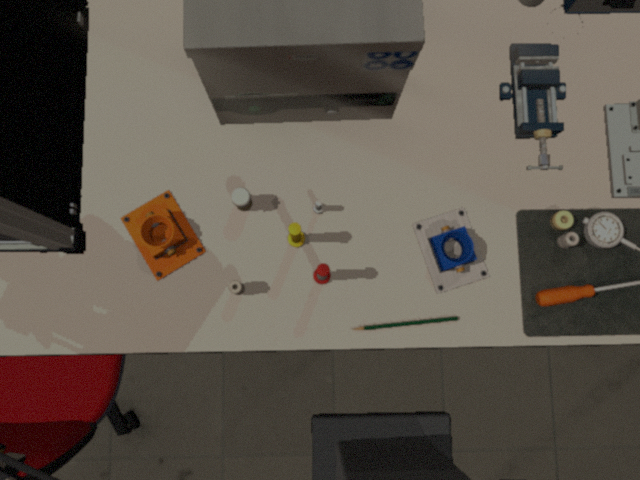

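The picture shows the white rod with red ends at scene (306,262) and top (322,273). A yellow look-alike stands at top (295,235). The blue holder is at top (455,248) / scene (411,335), and the orange look-alike at top (160,235). The red one and the blue one fit the description. I'll measure both and check them in one crop.

```bash
cat > m.py <<'E'
from h import *
def meas(n,c=None):
    c=c or dict(np.load(f'/tmp/{n}.npz')); W=world(c); h=cv2.cvtColor(c['frame'],cv2.COLOR_BGR2HSV).astype(int)
    H,S,V=h[...,0],h[...,1],h[...,2]
    x,y,z=W[...,0],W[...,1],W[...,2]
    return c,W,H,S,V
E
python3 - <<'E'
from m import *
ims=[]
for n,g,b in(('scene',(306,262),(411,335)),('top',(322,273),(455,248))):
    c,W,H,S,V=meas(n)
    vv,uu=np.mgrid[:480,:640]
    near=lambda p,r:(abs(uu-p[0])<r)&(abs(vv-p[1])<r)
    red=near(g,30)&((H<8)|(H>172))&(S>120)
    for lo,hi in((-5,4),(4,15),(88,110)):
        m=red&(W[...,2]>lo)&(W[...,2]<hi)
        if m.sum(): print(n,'red',lo,hi,m.sum(),np.nanmin(W[m],0).round(1),np.nanmax(W[m],0).round(1))
    blue=near(b,45)&(H>105)&(H<130)&(S>130)
    z=W[blue][:,2]; print(n,'blue z hist',np.histogram(z[~np.isnan(z)],bins=range(-10,71,5)))
    top=blue&(W[...,2]>38)
    q=W[top]; print('rim',q.min(0).round(1),q.max(0).round(1),np.median(q,0).round(1))
    (cx,cy),r=cv2.minEnclosingCircle(q[:,:2].astype(np.float32)); print('circ',cx,cy,r)
    m=near(b,45)&(H>10)&(H<25)&(S>100)&(W[...,2]>8); n_,l,st,ce=cv2.connectedComponentsWithStats(m.astype(np.uint8))
    for i in range(1,n_):
        if st[i,4]>5: print('brass',ce[i].round(),st[i,4],np.nanmean(W[l==i],0).round(1))
    f=c['frame']
    u0=(g[0]+b[0])//2; v0=(g[1]+b[1])//2
    ims.append(cv2.resize(f[v0-75:v0+75,u0-100:u0+100],None,fx=4,fy=4,interpolation=cv2.INTER_CUBIC)[:, :])
cv2.imwrite('pics/crop1.png',cv2.resize(np.hstack(ims),(800,300))) if 0 else cv2.imwrite('pics/crop1.png',ims[1])
E
```

```text
scene red -5 4 5 [464.4 146.    1.5] [478.6 149.7   3.9]
scene red 4 15 86 [459.4 145.6   4.3] [486.9 172.7  10.9]
scene red 88 110 98 [463.9 149.8  96.2] [481.7 167.3 106.1]
scene blue z hist (array([  0,   0,   1,   1,   0,   0,   0, 229, 139,  99, 182,  29,   0,
         0,   0,   0]), array([-10,  -5,   0,   5,  10,  15,  20,  25,  30,  35,  40,  45,  50,
        55,  60,  65,  70]))
rim [485.2 -76.1  38.2] [538.6 -24.   47.1] [522.9 -50.9  43.2]
circ 512.0260620117188 -50.1505012512207 27.19173240661621
brass [403. 353.] 53 [477.5 -60.6  21. ]
top red -5 4 9 [463.1 147.7   1.1] [480.7 170.2   4. ]
top red 4 15 88 [461.  147.7   4.3] [480.5 171.8  12.8]
top red 88 110 122 [465.4 152.   94.8] [481.7 169.5 106.9]
top blue z hist (array([  0,   0,   2,   8,  24,  32,  41, 299, 172, 146, 220,  33,   0,
         0,   0,   0]), array([-10,  -5,   0,   5,  10,  15,  20,  25,  30,  35,  40,  45,  50,
        55,  60,  65,  70]))
rim [485.9 -74.8  38. ] [538.3 -23.5  48.5] [515.1 -54.   42.1]
circ 512.1326293945312 -49.35819625854492 26.7530517578125
brass [445. 228.] 24 [544.7 -37.9  23.6]
brass [460. 269.] 26 [478.6 -59.   22.3]
```

View pics/crop1.png

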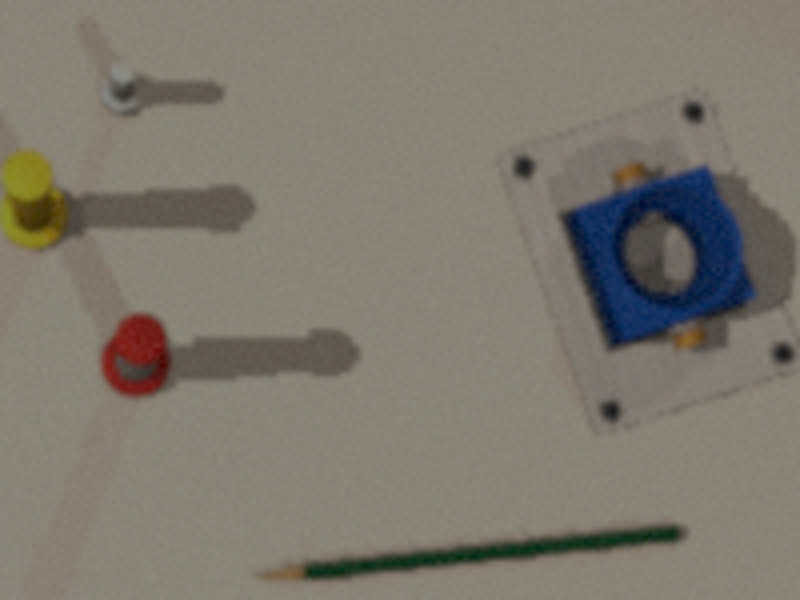

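The crop confirms it: the red-ended rod is at crop (137,355), clear of the yellow one at (32,200), and the holder with its brass barrels is at (660,255). Gauge ≈ (473,159.5), holder ≈ (512,-49.7). The yellow gauge stands at about +50° from the rod, so I'll turn the jaws to lie near world x and go above the rod.

```bash
python3 -m pendant '[{"linear":[30,-40,0],"twist":-8},{"linear":[64,-80,-10],"twist":-16},{"linear":[96,-120,-20],"twist":-24},{"linear":[128,-160,-30],"twist":-33},{"linear":[160,-200,-40],"twist":-42},{"linear":[192,-240,-50],"twist":-51},{"linear":[224,-280,-60],"twist":-60},{"linear":[245,-305,-70],"twist":-68},{"linear":[253,-317,-77],"twist":-75},{"linear":[253,-317,-77],"twist":-75},{"linear":[253,-317,-77],"twist":-75},{"linear":[253,-317,-77],"twist":-75}]' 0
python3 - <<'E'
from m import *
c=cap('scene'); cv2.imwrite('pics/s2.png',cv2.resize(c['frame'][130:430,180:580],None,fx=2,fy=2))
E
```

```text
time: 1.6
tool_pos: [472.4, 160.6, 150.1]
tcp_rot: [-3.141, -0.0, -0.168]
contact_force: [0.1, -0.5, 0.4]
grip_width: 91.8
```

View pics/s2.png

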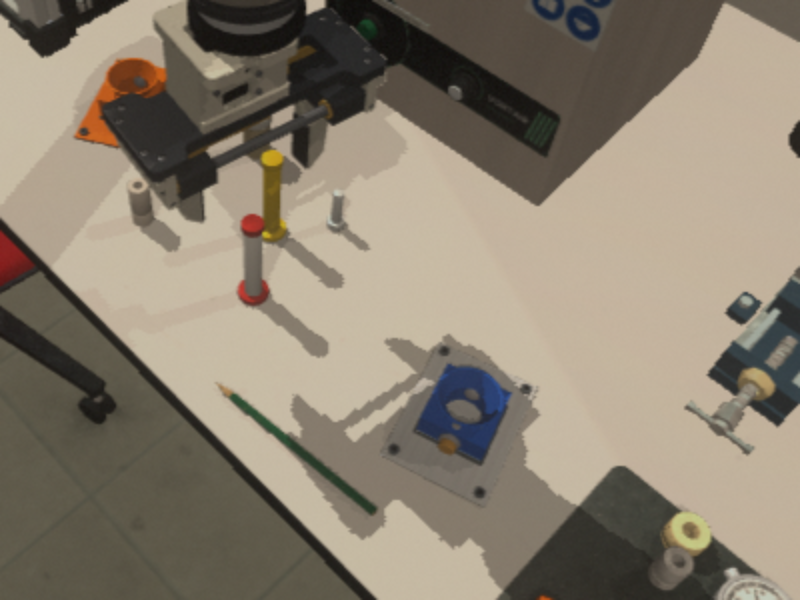

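The hand is centred over the red-ended rod: its top is at (252,220) and the fingertips are at (200,210) and (308,155). I'll descend and close.

```bash
python3 -m pendant '[{"linear":[0,0,-25],"twist":0},{"linear":[0,0,-50],"twist":0},{"linear":[0,0,-75],"twist":0},{"linear":[0,0,-95],"twist":0},{"linear":[0,0,-103],"twist":0},{"linear":[0,0,-103],"twist":0},{"linear":[0,0,-103],"twist":0}]' 0 && python3 -m pendant '[{"linear":[0,0,0],"twist":0},{"linear":[0,0,0],"twist":0},{"linear":[0,0,0],"twist":0},{"linear":[0,0,0],"twist":0},{"linear":[0,0,0],"twist":0},{"linear":[0,0,0],"twist":0},{"linear":[0,0,0],"twist":0},{"linear":[0,0,0],"twist":0}]' 255
python3 - <<'E'
from m import *
c=cap('scene'); cv2.imwrite('pics/s3.png',cv2.resize(c['frame'][180:330,240:440],None,fx=4,fy=4))
E
```

```text
time: 2.52
tool_pos: [473.3, 160.1, 47.6]
tcp_rot: [-3.141, -0.002, -0.17]
contact_force: [-0.1, -0.7, 0.7]
grip_width: 92.2
time: 3.52
tool_pos: [472.8, 159.8, 46.7]
tcp_rot: [3.142, -0.0, -0.17]
contact_force: [0.4, 0.2, -0.5]
grip_width: 16.3
```

View pics/s3.png

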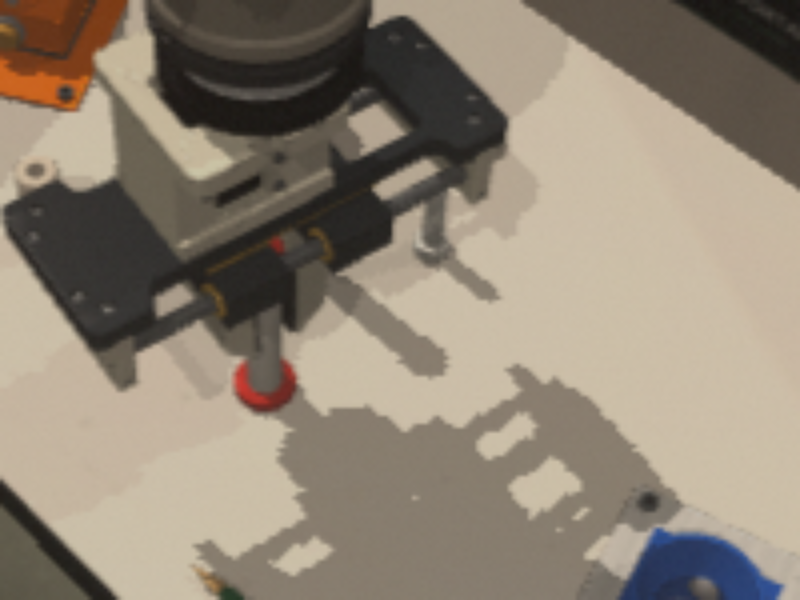

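Gripped at 16.3 mm; the rod stands upright between the pads with its foot at (265,383). I'll lift it, carry it over the holder and take a close look.

```bash
python3 -m pendant '[{"linear":[0,0,20],"twist":0},{"linear":[0,0,45],"twist":0},{"linear":[0,0,70],"twist":0},{"linear":[5,-25,75],"twist":0},{"linear":[12,-65,75],"twist":0},{"linear":[20,-105,75],"twist":0},{"linear":[27,-145,75],"twist":0},{"linear":[34,-180,75],"twist":0},{"linear":[38,-202,75],"twist":0},{"linear":[39,-209,75],"twist":0},{"linear":[39,-209,75],"twist":0},{"linear":[39,-209,75],"twist":0},{"linear":[39,-209,75],"twist":0}]'
python3 - <<'E'
from m import *
for n in('scene','top'):
    c,W,H,S,V=meas(n,cap(n))
    if n=='scene': cv2.imwrite('pics/s4.png',cv2.resize(c['frame'][240:390,310:510],None,fx=4,fy=4))
    vv,uu=np.mgrid[:480,:640]; X=W
    red=((H<8)|(H>172))&(S>120)&(abs(W[...,0]-512)<40)&(abs(W[...,1]+50)<40)
    q=W[red&(W[...,2]<90)]; print(n,len(q), len(q) and (q.min(0).round(1),q.max(0).round(1)))
    b=(H>105)&(H<130)&(S>130)&(W[...,2]>38)&(abs(W[...,0]-512)<40)&(abs(W[...,1]+50)<40)
    q=W[b]; print('rim',len(q),len(q) and (q.min(0).round(1),q.max(0).round(1)))
E
```

```text
time: 5.2
tool_pos: [511.6, -48.3, 121.8]
tcp_rot: [-3.141, 0.0, -0.169]
contact_force: [-0.1, 0.1, -0.8]
grip_width: 16.1
scene 120 (array([496.3, -62.3,  77.3]), array([522.6, -38.1,  86.7]))
rim 116 (array([484.9, -76.1,  38.2]), array([536.1, -34. ,  46.7]))
top 8 (array([508.2, -36.4,  77.7]), array([518.2, -33.6,  84.3]))
rim 166 (array([487.4, -60.2,  38. ]), array([538.1, -10.3, 318.5]))
```

View pics/s4.png

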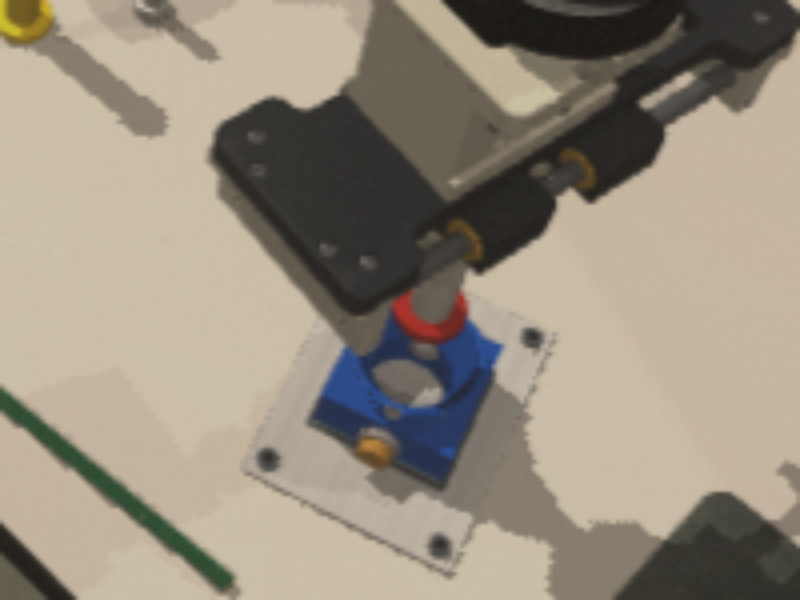

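The foot's red disc is at (430,315), just above the mouth at (410,375), and the numbers agree within 2 mm. I'll nudge it and lower the foot into the cone, stopping above the balls.

```bash
python3 -m pendant '[{"linear":[1,-1,-10],"twist":0},{"linear":[1,-1,-20],"twist":0},{"linear":[1,-1,-28],"twist":0},{"linear":[1,-1,-34],"twist":0},{"linear":[1,-1,-39],"twist":0},{"linear":[1,-1,-43],"twist":0},{"linear":[1,-1,-45],"twist":0},{"linear":[1,-1,-45],"twist":0},{"linear":[1,-1,-45],"twist":0}]'
python3 - <<'E'
from m import *
for n in ('scene',):
    c,W,H,S,V=meas(n,cap(n))
    cv2.imwrite('pics/s5.png',cv2.resize(c['frame'][260:410,310:510],None,fx=4,fy=4))
o=bot.get_obs(); print(o['contact_force'].round(1),o['moment'].round(2))
E
```

```text
time: 6.42
tool_pos: [512.9, -50.2, 76.9]
tcp_rot: [3.142, -0.001, -0.17]
contact_force: [-0.1, 0.4, -0.5]
grip_width: 15.5
[-0.3  0.1 -0.8] [-0.08  0.08  0.01]
```

View pics/s5.png

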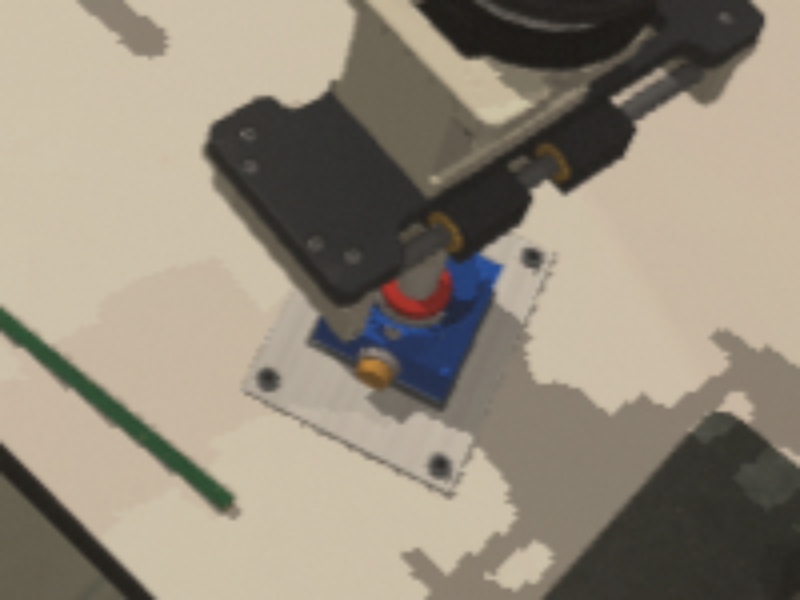

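The foot, at (415,295), has entered the mouth with no side force. I'll press on in small steps.

```bash
python3 -m pendant '[{"linear":[0,0,-2],"twist":0},{"linear":[0,0,-4],"twist":0},{"linear":[0,0,-6],"twist":0},{"linear":[0,0,-8],"twist":0},{"linear":[0,0,-8],"twist":0}]' ; python3 -m pendant '[{"linear":[0,0,-2],"twist":0},{"linear":[0,0,-4],"twist":0},{"linear":[0,0,-6],"twist":0},{"linear":[0,0,-8],"twist":0},{"linear":[0,0,-8],"twist":0}]'; python3 -m pendant '[{"linear":[0,0,-2],"twist":0},{"linear":[0,0,-4],"twist":0},{"linear":[0,0,-6],"twist":0},{"linear":[0,0,-6],"twist":0},{"linear":[0,0,-6],"twist":0}]'
```

```text
time: 7.1
tool_pos: [512.7, -50.2, 68.7]
tcp_rot: [3.142, -0.0, -0.17]
contact_force: [0.7, -1.0, -0.0]
grip_width: 15.7
time: 7.72
tool_pos: [512.2, -50.1, 60.2]
tcp_rot: [-3.142, 0.001, -0.17]
contact_force: [-1.3, -0.6, -1.3]
grip_width: 15.3
time: 8.35
tool_pos: [512.7, -50.1, 54.7]
tcp_rot: [3.142, -0.0, -0.17]
contact_force: [-0.4, -0.2, -0.4]
grip_width: 15.4
```

```bash
python3 -m pendant '[{"linear":[0,0,-1],"twist":0},{"linear":[0,0,-2],"twist":0},{"linear":[0,0,-2],"twist":0},{"linear":[0,0,-2],"twist":0}]'
python3 - <<'E'
from m import *
c,W,H,S,V=meas('scene',cap('scene'))
cv2.imwrite('pics/s6.png',cv2.resize(c['frame'][260:410,310:510],None,fx=4,fy=4))
o=bot.get_obs(); print(o['contact_force'].round(1),o['moment'].round(2),o['tool_pos'])
E
```

```text
time: 8.85
tool_pos: [513.0, -50.3, 53.1]
tcp_rot: [3.142, -0.001, -0.17]
contact_force: [-1.2, -1.4, 4.0]
grip_width: 15.7
[0.3 0.1 4.9] [-0.05  0.1   0.01] [513.01272135 -50.24470086  53.09991335]
```

View pics/s6.png

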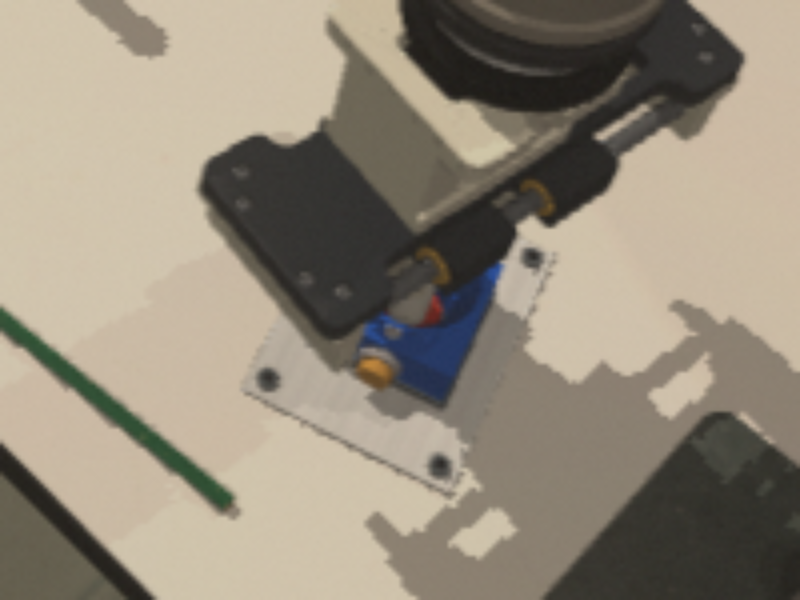

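The TCP is at the predicted home height (53.1 against 53.2), with upward force just appearing, and the foot is deep in the bore at (430,310). One more small press should show a stiff floor; then I'll release.

```bash
python3 -m pendant '[{"linear":[0,0,-0.5],"twist":0},{"linear":[0,0,-1],"twist":0},{"linear":[0,0,-1],"twist":0},{"linear":[0,0,-1],"twist":0}]'; python3 -m pendant '[{"linear":[0,0,0],"twist":0},{"linear":[0,0,0],"twist":0},{"linear":[0,0,0],"twist":0},{"linear":[0,0,0],"twist":0},{"linear":[0,0,0],"twist":0},{"linear":[0,0,0],"twist":0},{"linear":[0,0,0],"twist":0},{"linear":[0,0,0],"twist":0}]' 0
```

```text
time: 9.4
tool_pos: [513.9, -50.4, 53.0]
tcp_rot: [3.141, -0.003, -0.17]
contact_force: [0.9, 0.2, 10.8]
grip_width: 15.6
time: 10.4
tool_pos: [512.7, -50.2, 51.8]
tcp_rot: [3.142, -0.0, -0.17]
contact_force: [-0.5, -0.5, 0.7]
grip_width: 89.6
```

Stiff floor: 10.8 N with no further travel. I'll retreat straight up, then clear to the side for a look.

```bash
python3 -m pendant '[{"linear":[0,0,10],"twist":0},{"linear":[0,0,35],"twist":0},{"linear":[0,0,70],"twist":0},{"linear":[0,0,105],"twist":0},{"linear":[0,30,130],"twist":0},{"linear":[0,70,140],"twist":0},{"linear":[0,115,145],"twist":0},{"linear":[0,160,150],"twist":0},{"linear":[0,200,150],"twist":0},{"linear":[0,200,150],"twist":0},{"linear":[0,200,150],"twist":0},{"linear":[0,200,150],"twist":0}]' 0
python3 - <<'E'
from m import *
for n in('scene','top'):
    c,W,H,S,V=meas(n,cap(n))
    if n=='scene': cv2.imwrite('pics/s7.png',cv2.resize(c['frame'][240:390,310:510],None,fx=4,fy=4))
    near=(abs(W[...,0]-512)<40)&(abs(W[...,1]+50)<40)&(W[...,2]<150)
    red=((H<8)|(H>172))&(S>120)&near
    for lo,hi in((5,40),(90,130)):
        q=W[red&(W[...,2]>lo)&(W[...,2]<hi)]
        if len(q): print(n,lo,len(q),q.min(0).round(1),q.max(0).round(1))
    t=W[red&(W[...,2]>90)]; print('top z pct',np.percentile(t[:,2],[10,50,90]))
    b=(H>105)&(H<130)&(S>130)&(W[...,2]>38)&near
    q=W[b]; print('rim',q.min(0).round(1),q.max(0).round(1))
E
```

```text
time: 11.9
tool_pos: [512.8, 148.7, 201.9]
tcp_rot: [3.141, -0.0, -0.171]
contact_force: [0.8, -0.4, 0.4]
grip_width: 91.9
scene 5 31 [506.3 -61.6  10.4] [522.7 -37.3  14.6]
scene 90 129 [501.4 -59.2 102.6] [520.1 -41.7 112.4]
top z pct [107.31624599 109.62738319 110.76897573]
rim [485.1 -76.2  38.2] [536.3 -23.7  47.8]
top 5 33 [499.4 -61.2   8.9] [525.2 -43.7  27.8]
top 90 127 [502.7 -57.4 101.9] [520.1 -40.2 112.6]
top z pct [107.02581233 109.47276091 110.98788272]
rim [487.4 -74.2  38.2] [538.  -36.3  47.3]
```

View pics/s7.png

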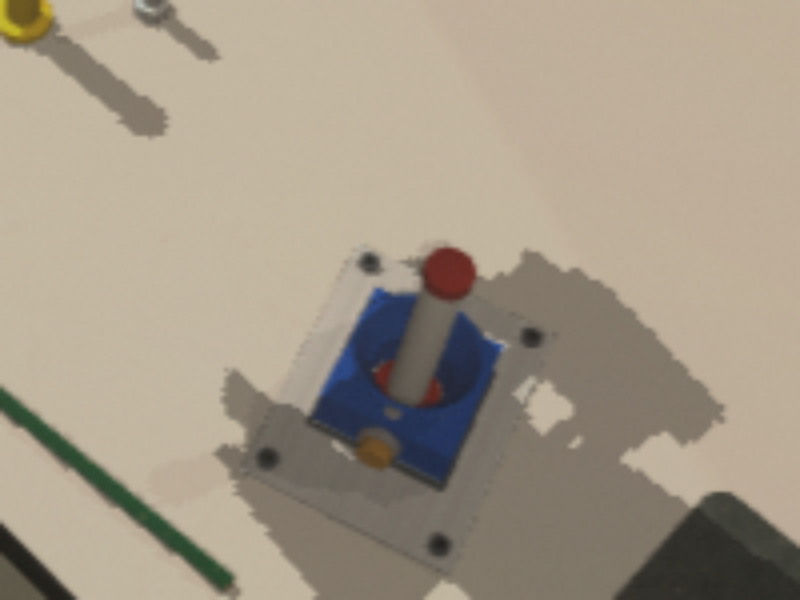

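The rod stands upright in the holder: head at (448,273), foot deep in the bore at (405,385). The measured heights match home: top about 109 mm (expected 108.5), foot about 12.5 mm, centre (511,-50). Handing in.

```bash
python3 -c "
from plant import bot
print(bot.close_job())"
```

```text
the job is handed in; nothing more can be done
None
```

I put the red-ended gauge away in the blue holder and handed the job in at about 12 s on the robot's clock. I gripped it 15 mm above its middle, guided it foot first through the cone, pressed it past the balls to the floor, released it and moved the arm clear.

**Last checks:**
- **Seating:** I felt a stiff stop of about 11 N at the predicted home height (TCP at 53.0 mm against 53.2 expected).
- **Height:** the images put the top at about 109 mm (expected 108.5) and the foot's upper face at about 12.5 mm.
- **Position:** the rod is upright and centred within about 2 mm of the bore, with the arm well clear.
- **Not seen directly:** I never saw the balls spring back out or caught the click as a force peak. I infer both from the seated height. No check failed or disagreed.

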